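# Show which sample goes on the spectrometer

### The job

Show a new colleague which sample to measure and where it goes: with the fingers, gently push the spectrometer's swing arm about a quarter turn aside so that the round crystal plate is uncovered (push it, do not grip it), then point straight down at the middle of the ring-shaped sample on the tray for two seconds, and last point straight down at the centre of the crystal plate and finish with the hand still pointing there. When pointing, keep the fingertips two to three centimetres above the thing; never touch the samples or the crystal plate, and leave the vial and the mouse where they are.

Things in the scene. Friction and masses are not known exactly. Their poses are not given: they have to be found in the camera images.
- spectrometer: Fixed bench instrument, a box 280 (its x) by 180 (its y) by 110 mm high, white with a blue flat top deck at 110 mm. Origin at the centre of its underside; its -x end roughly faces the robot. The crystal plate lies on the deck at (-50, 0) mm and the swing arm's post stands at (+70, 0) mm. It may stand to the robot's left or right, the tray on the other side.
- crystal_plate: Fixed round steel plate on the spectrometer's deck, 64 mm in diameter, 4 mm thick, with a tiny 10 mm glass crystal at its centre. Origin at the centre of its underside, on the deck (its top is 4 mm higher), z up. The arm's head hangs over it until swung away, its tip 7 mm or more above the plate.
- swing_arm (a joint): Angle (rad) of the swing arm about the vertical post: 0 = head straight over the crystal plate, growing as the arm swings to the instrument's -y side (to the right as the robot sees it; counter-clockwise from above), stop at 1.8, a quarter turn is 1.57. It starts between 0 and 0.4. The hinge has light friction (about 1 N at the head) and stays where it is left. The arm is a grey bar 24 mm wide at 166 to 184 mm above the table, 120 mm from post axis to head axis.
- swing_head (a point): Point on the vertical axis of the arm's head, 147 mm above the table. The head is an upright cylinder: 36 mm in diameter from 130 to 164 mm above the table, 40 mm in diameter from 164 to 188 mm, with a small cone below, down to 121 mm. It circles the post at a radius of 120 mm.
- post_axis (a point): Top of the post on the swing arm's vertical turning axis, 186 mm above the table; post 34 mm in diameter. Seen from above the arm opens counter-clockwise (positive about z): at joint value q the head is at post + 120 mm * (-cos q, -sin q) in the spectrometer's x, y axes.
- tray: Fixed flat aluminium plate 260 (its x) by 90 (its y) by 6 mm, without rim; origin at the centre of its underside. The three samples lie on it in a row along its x, 80 mm apart, in any order.
- ring_sample: The sample to point at: loose grey plastic ring lying flat, 40 mm outside diameter, 20 mm hole, 8 mm high. Origin at the centre of its underside (6 mm above the table), z up.
- disc_sample: Other sample, leave alone: loose solid grey plastic disc, 40 mm in diameter, 8 mm high, origin at the centre of its underside.
- square_sample: Other sample, leave alone: loose grey plastic square, 36 by 36 by 8 mm, origin at the centre of its underside.
- vial: Bystander: loose amber glass jar, 30 mm in diameter, 55 mm high, nearer the robot between tray and spectrometer, origin at the centre of its underside.
- mouse: Bystander: loose computer mouse, 100 by 58 by 32 mm high, farther out between tray and spectrometer, origin at the centre of its underside.
Mind the look-alikes: they are no part of the job. Leave any green look-alike of the ring_sample alone.

How it is judged:
On the way, in this order (a step that is already met when the one before it is completed fails the run):
1. the swing arm is pushed well aside, the crystal plate uncovered (value of joint swing_arm above 1.2 rad), for 0.2 s.
2. the hand points at the ring-shaped sample from just above for 1.5 s (horizontal distance between the grasp point and ring_sample below 0.018 m and z of the grasp point in the frame of ring_sample between 0.028 and 0.083 m and value of joint swing_arm above 1.2 rad), for 1.5 s.
3. the hand points at the centre of the crystal plate from just above for 1 s (horizontal distance between the grasp point and crystal_plate below 0.018 m and z of the grasp point in the frame of crystal_plate between 0.024 and 0.079 m and value of joint swing_arm above 1.2 rad), for 1 s.
At the end, for the whole second after the job is handed in: The swing arm stands more than 1.2 rad aside; the hand still points at the crystal plate, within 18 mm of its centre, the fingertips roughly 2 to 55 mm above it; the samples are within 6 mm of where they lay, vial and mouse within 10 mm (all of step 3 and distance of each of ring_sample, disc_sample, square_sample from where it was at the start of the episode below 0.006 m and distance of each of vial, mouse from where it was at the start of the episode below 0.01 m); the robot touches nothing.
It fails at once if the robot touches a sample or the crystal plate (contact force between any of the fingers, the arm and ring_sample above 0.3 N or contact force between any of the fingers, the arm and disc_sample above 0.3 N or contact force between any of the fingers, the arm and square_sample above 0.3 N or contact force between any of the fingers, the arm and crystal_plate above 0.3 N).
It fails at once if a sample is moved or lifted (over 6 mm) (distance of any of ring_sample, disc_sample, square_sample from where it was at the start of the episode above 0.006 m).
It fails at once if the swing arm is gripped, hit or forced (over 20 N) (contact force between any of the fingers, the arm and swing_arm above 20 N).
It fails at once if the vial or the mouse is moved (over 10 mm) (distance of any of vial, mouse from where it was at the start of the episode above 0.01 m).
It also fails if it takes over 64 s, if anything falls off the work surface, if the arm or the gripper's body presses on something with over 40 N, if the wrist force passes 120 N, or if a joint passes its speed limit or range.

### The arm

A 6-joint arm with a two-finger parallel gripper is mounted at the origin on the work surface. World frame = base frame: x ahead of the robot, y to its left, z up, the work surface at z = 0. Lengths are in m, angles in rad, forces in N, time in s.
With the tool pointing down it reaches from about 0.325 to 0.9 m from the base axis. Payload 6.1 kg.
Tool frame: the origin (TCP) lies between the finger pads; the fingertips stand 25 mm ahead of it and the grasp point (between the pads) lies 6 mm ahead of it; x points along the fingers, y is the direction in which the jaws open and shut, and the axes are right-handed (so a half turn about x gives the same grasp; the last joint's range is limited). The gripper opens to 87 mm and grips with 3 to 60 N. Pads are 19 mm wide; open, the fingers measure 117 mm over their backs; the gripper's body (75 mm by 190 mm) begins 51 mm behind the grasp point.
Start: joints at [1.055, 0.22, 1.526, -0, 1.395, -0.126], TCP at [0.237, 0.578, 0.248] pointing down, gripper open.
Joint ranges: [-2.98, 2.98], [-0.91, 2.08], [0.09, 2.57], [-1.24, 4.39], [0.2, 2.65], [-2.68, 2.68]. Speed limits (rad/s): [2.57, 2.57, 3.01, 3.14, 3.14, 3.14].

### API

Orientations are given as a rotation vector (axis times angle).
In Python, from bench import env, camera, camera_model, order gives the robot as it stands. The module is installed in compiled form; this text tells all that it offers.
- The arm moves only by the tool apply_moves, never from a script. Its argument "motion" is a list of rows, each an object with "linear": the shift along the tool's x, y, z in m, a list of three; "twist": the turn, a rotation vector about the tool's x, y, z in rad, a list of three; "gripper": the opening, from -1 (shut) to 1 (fully open). A call has 1 to 20 rows; each row shifts and turns the commanded pose from where the row before left it, along the tool's axes as they then stand; what a row does not reach is not made up. A row lasts 1/10 s, in which the tool goes at most 50 mm and 8.59 degrees, less where a joint would pass 70% of its speed; a pose out of reach is approached as far as the arm can. A call with a gripper value outside its range is refused whole. The fingers move at their own pace and stop on an object; "newtons" is the grip in N (left out, the last holds). Time passes only in rows, so rows that do not move let the fingers close. It gives the time, the measured TCP pose, the force and the opening at its end, in the units of the state.
- env.state(): the state, without advancing time (a new reading comes with each control period).
- camera(name): name is "scene" or "top" or "wrist"; returns the picture (384x512x3 uint8, blue, green, red); there is no depth.
- camera_model(name): a dict with "camera_matrix" (3x3 intrinsics, pixels), "position" and "rotation" of the camera in the world. Camera axes: x right, y down, z forward; pixel columns grow to the right and rows downward; lengths in m; the calibration is good to about 2 mm. A picture is of the moment at which its call begins: read the wrist's pose just before it. camera_model takes no time and is no camera call; for the wrist camera it gives the pose at the moment of the call.
- order.finish_job(): hands the job in, once; it reports no verdict.
The state is a dict: "clock": time; "joints": joint angles; "dq": joint speeds; "tau": joint torques, N m; "ee_pos": TCP position; "orientation": TCP orientation; "force": force on the tool from outside, world axes, zero at the start; "wrist_torque": the same for the moment, N m; "grip_width": finger opening in m.
Only numpy, scipy, OpenCV 4.12 (cv2) and the standard library are available. Lean on these libraries where they do the work, as an engineer would, in place of code of your own. Each camera call takes 0.05 s, during which the arm holds its last target. There are 200 camera calls.

## Working session

There is one attempt and no reset: what is moved stays moved. The work goes in short steps, Python scripts to look and compute and a tool call to move; the robot and the scene stay as the last step left them, time stands still between calls to the robot, and variables do not carry over. Pictures are saved under pics/ and viewed, about 8 in all and at most 12, crops included, and the job is handed in when it is done.

Besides the shell and the picture viewer there is one more tool, called after "Emit:" as name(argument=value, ...), one argument or row to a line, values as JSON. apply_moves: Moves the arm, as the interface text tells. Its arguments: {"type":"object","properties":{"motion":{"type":"array","items":{"type":"object","properties":{"linear":{"type":"array","items":{"type":"number"}},"twist":{"type":"array","items":{"type":"number"}},"gripper":{"type":"number"}}}},"newtons":{"type":"number"}},"required":["motion"]}

```bash
mkdir -p pics; python3 - <<'E'
from bench import env,camera,camera_model
import cv2
s=env.state();print({k:s[k] for k in('clock','ee_pos','orientation','grip_width')})
for n in('top','scene'):
    cv2.imwrite(f'pics/{n}0.png',camera(n))
    m=camera_model(n);print(n,m)
E
```

```text
{'clock': 0.0, 'ee_pos': array([0.23720186, 0.57760183, 0.24642652]), 'orientation': array([ 0.30433122,  1.54971176, -0.30727134]), 'grip_width': 0.08697371122704245}
top {'camera_matrix': array([[362.80994623,   0.        , 266.01660244],
       [  0.        , 362.80994623, 195.06009819],
       [  0.        ,   0.        ,   1.        ]]), 'position': array([4.24794707e-01, 2.22255641e-04, 7.89264986e-01]), 'rotation': array([-2.2164414 ,  1.97291395, -0.22234097])}
scene {'camera_matrix': array([[411.43171802,   0.        , 254.95722315],
       [  0.        , 411.43171802, 189.28987577],
       [  0.        ,   0.        ,   1.        ]]), 'position': array([ 0.88889361, -0.29714329,  0.76139756]), 'rotation': array([-2.34400941, -1.03295422,  0.32857333])}
```

View pics/top0.png

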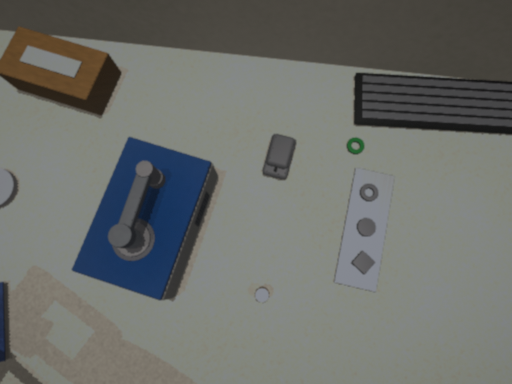

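View pics/scene0.png

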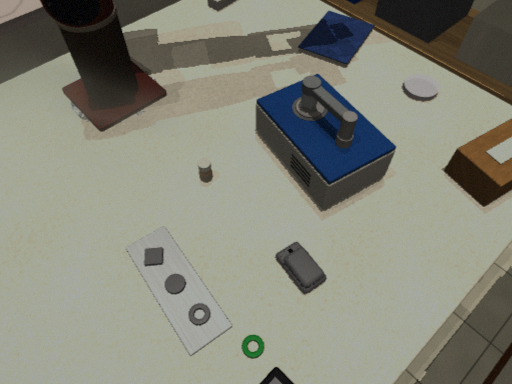

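Top view: spectrometer on the left (post top about (145,168), head top (121,236), plate about (132,240)). Tray on the right with ring (369,192), disc (366,227) and square (363,262). Candidates for the ring are the grey ring at (369,192), on the tray, and the green ring at (355,146), a look-alike off the tray. I choose the grey one.

```bash
cat > h.py <<'E'
import numpy as np,cv2
from scipy.spatial.transform import Rotation as R
from bench import env,camera,camera_model
def px2w(m,p,z):
    K=m['camera_matrix'];r=R.from_rotvec(np.ravel(m['rotation'])).as_matrix() if np.size(m['rotation'])==3 else m['rotation']
    d=r@np.linalg.solve(K,[p[0],p[1],1.]);c=m['position'];return (c+d*(z-c[2])/d[2])[:2]
def w2px(m,P):
    r=R.from_rotvec(m['rotation']);return cv2.projectPoints(np.float64(P).reshape(-1,3),r.inv().as_rotvec(),-r.inv().apply(m['position']),m['camera_matrix'],None)[0].reshape(-1,2)
E
python3 - <<'E'
from h import *
m=camera_model('top');im=cv2.imread('pics/top0.png')
b=im.astype(int);mask=((b[...,0]>70)&(b[...,2]<40)&(b[...,0]>b[...,1]+40)).astype(np.uint8)
mask[:,:60]=0
c=max(cv2.findContours(mask,0,1)[0],key=cv2.contourArea)
q=cv2.boxPoints(cv2.minAreaRect(c));print('corners',q.round(1))
W=np.array([px2w(m,p,.11) for p in q]);print(W.round(3),'ctr',W.mean(0).round(3),np.linalg.norm(np.diff(W,axis=0),axis=1).round(3))
for n,p,z in[('post',(145,168),.186),('head',(121,236),.188),('plate',(132,240),.114),('ring',(369,192),.014),('disc',(366,227),.014),('sq',(363,262),.014),('vial',(262,295),.055),('mouse',(280,157),.03)]:
    print(n,px2w(m,p,z).round(3))
s=R.from_rotvec(env.state()['orientation']).as_matrix();print(s.round(3))
a=cv2.resize(im[120:310,65:225],None,fx=3,fy=3,interpolation=2);e=cv2.resize(im[130:300,320:410],None,fx=3,fy=3,interpolation=2)
e=cv2.copyMakeBorder(e,0,a.shape[0]-e.shape[0],0,0,0);cv2.imwrite('pics/crop.png',np.clip(np.hstack([a,e])*1.6,0,255).astype(np.uint8))
E
```

```text
corners [[142.3 250.9]
 [172.8 169.4]
 [202.  180.4]
 [171.5 261.8]]
[[0.446 0.233]
 [0.608 0.204]
 [0.593 0.144]
 [0.433 0.176]] ctr [0.52  0.189] [0.164 0.062 0.163]
post [0.584 0.229]
head [0.464 0.246]
plate [0.463 0.254]
ring [ 0.633 -0.204]
disc [ 0.555 -0.202]
sq [ 0.48 -0.2 ]
vial [0.391 0.003]
mouse [ 0.685 -0.001]
[[-0.001  0.38   0.925]
 [-0.002  0.925 -0.38 ]
 [-1.    -0.002 -0.   ]]
```

View pics/crop.png

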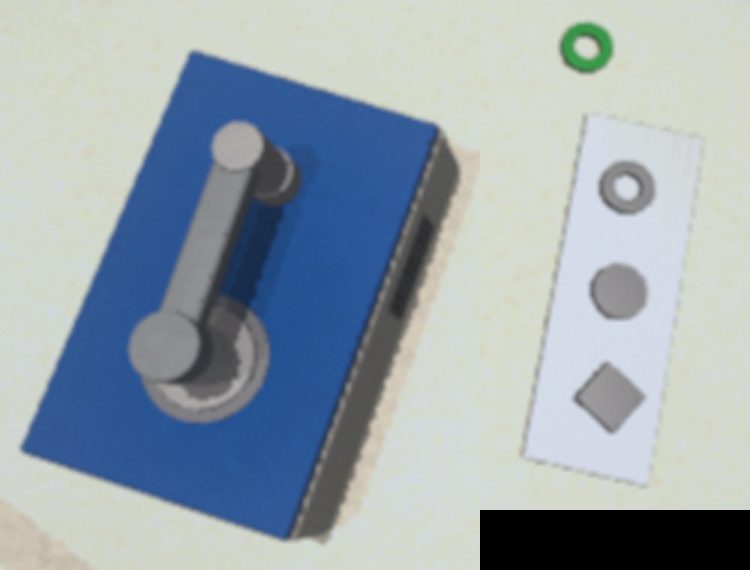

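The crop shows deck corners (193,50), (437,124), (290,540) and (22,449), plate centre about (205,360), post top (239,147) and head top (165,347). The grey ring at (627,187) is on the tray; the green one at (586,47) is off it.

```bash
python3 - <<'E'
from h import *
m=camera_model('top')
f=lambda p,z:px2w(m,(p[0]/3+65-.33,p[1]/3+120-.33),z)
W=np.array([f(p,.11) for p in[(193,50),(437,124),(290,540),(22,449)]])
print(W.round(3),np.linalg.norm(W-np.roll(W,1,0),axis=1).round(3));c=W.mean(0)
ax=(W[0]+W[1]-W[2]-W[3]);ax/=np.linalg.norm(ax);ay=np.array([-ax[1],ax[0]])
print('ctr',c,'yaw',np.degrees(np.arctan2(ax[1],ax[0])))
post,plate=f((239,147),.186),f((205,360),.114);head=f((165,347),.188)
print('post',post,c+.07*ax,'plate',plate,c-.05*ax,'head',head)
d=head-post;print('r',np.linalg.norm(d),'q',np.arctan2(-d@ay,-d@ax))
print('ring',px2w(m,((627-480)/3+320-.33,187/3+130-.33),.014))
for q in(0,.4,.8,1.2,1.4,1.57,1.7):print(q,(c+.07*ax+.12*(-np.cos(q)*ax-np.sin(q)*ay)).round(3))
E
```

```text
[[0.666 0.302]
 [0.633 0.134]
 [0.364 0.182]
 [0.398 0.355]] [0.273 0.172 0.274 0.176]
ctr [0.51535867 0.2432714 ] yaw -10.625588739813614
post [0.58306403 0.23035743] [0.58415839 0.23036407] plate [0.46421588 0.25267228] [0.46621602 0.25249091] head [0.46438466 0.24834962]
r 0.12003545708115497 q 0.03499389517755666
ring [ 0.63273876 -0.2033047 ]
0 [0.466 0.252]
0.4 [0.467 0.205]
0.8 [0.486 0.161]
1.2 [0.521 0.128]
1.4 [0.542 0.118]
1.57 [0.562 0.112]
1.7 [0.577 0.111]
```

```bash
cat >> h.py <<'E'
post=np.array([.5835,.2303]);yaw=np.radians(-10.6);A=np.array([[np.cos(yaw),-np.sin(yaw)],[np.sin(yaw),np.cos(yaw)]])
def fing(q,d,r=.08):return post+A@(r*np.array([-np.cos(q),-np.sin(q)])+d*np.array([-np.sin(q),np.cos(q)]))
def rel(a,b):return R.from_rotvec(env.state()['orientation']).inv().apply(np.subtract(b,a))
E
python3 - <<'E'
from h import *
p=env.state()['ee_pos'];s=fing(.03,.055)
print('start',s,rel(p,[*s,p[2]]).round(4),'down',p[2]-.17)
last=[*s,.17]
for q,d in[(.03,.03)]+[(q,.029) for q in np.arange(.2,1.61,.2)]:
    n=[*fing(q,d),.17];print(round(q,2),np.round(n,3),(rel(last,n)*1000).round(1));last=n
E
```

```text
start [0.51295031 0.29699139] [ 2.000e-04 -1.549e-01  3.617e-01] down 0.0765528245175866
0.03 [0.509 0.272 0.17 ] [  0.  -24.3   5.8]
0.2 [0.503 0.258 0.17 ] [  0.  -15.4  -0.2]
0.4 [0.499 0.242 0.17 ] [  0.  -16.8   2.7]
0.6 [0.499 0.225 0.17 ] [  0.  -15.9   5.9]
0.8 [0.501 0.208 0.17 ] [  0.  -14.4   9. ]
1.0 [0.508 0.192 0.17 ] [  0.  -12.4  11.7]
1.2 [0.517 0.178 0.17 ] [ 0.  -9.8 13.9]
1.4 [0.528 0.165 0.17 ] [ 0.  -6.8 15.6]
1.6 [0.542 0.156 0.17 ] [ 0.  -3.6 16.6]
```

Emit:
apply_moves(
  motion=[
    {"linear": [0,-0.011,0.0258],"gripper": -1},
    {"linear": [0,-0.011,0.0258],"gripper": -1},
    {"linear": [0,-0.011,0.0258],"gripper": -1},
    {"linear": [0,-0.011,0.0258],"gripper": -1},
    {"linear": [0,-0.011,0.0258],"gripper": -1},
    {"linear": [0,-0.011,0.0258],"gripper": -1},
    {"linear": [0,-0.011,0.0258],"gripper": -1},
    {"linear": [0,-0.011,0.0258],"gripper": -1},
    {"linear": [0,-0.011,0.0258],"gripper": -1},
    {"linear": [0,-0.011,0.0258],"gripper": -1},
    {"linear": [0,-0.011,0.0258],"gripper": -1},
    {"linear": [0,-0.011,0.0258],"gripper": -1},
    {"linear": [0,-0.011,0.0258],"gripper": -1},
    {"linear": [0,-0.012,0.026],"gripper": -1},
    {"linear": [0,0,0],"gripper": -1},
    {"linear": [0,0,0],"gripper": -1},
  ],
  newtons=10,
)

```text
validation failed for argument at $.mo...
```

```bash
python3 - <<'E'
from h import *
s=env.state();print(s['clock'],s['ee_pos'],s['grip_width'],s['force'])
a=camera('top');b=camera('scene');cv2.imwrite('pics/a.png',np.clip(np.hstack([a[100:340,40:340],b[20:260,200:500]])*1.3,0,255).astype(np.uint8))
E
```

```text
0.1 [0.23723893 0.5776571  0.24655282] 0.0868306716373695 [-0.01076797 -0.1735603  -0.22362347]
```

View pics/a.png

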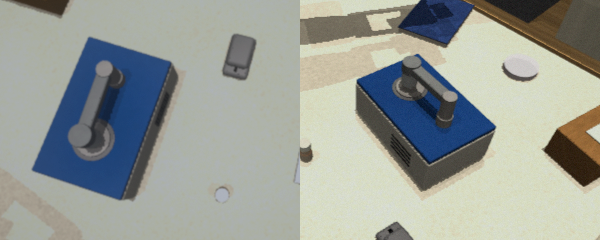

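The call was refused, so nothing moved; the picture shows the scene unchanged. I'll include a twist in each row.

Emit:
apply_moves(
  motion=[
    {"linear": [0.0,-0.011,0.0258],"twist": [0.0,0.0,0.0],"gripper": -1.0},
  ],
  newtons=10,
)

```text
clock: 0.3
ee_pos: [0.2554, 0.5592, 0.2471]
orientation: [0.304, 1.551, -0.303]
force: [0.2, -0.2, -0.2]
grip_width: 0.0839
```

Emit:
apply_moves(
  motion=[
    {"linear": [0,-0.011,0.0258],"twist": [0,0,0],"gripper": -1},
    {"linear": [0,-0.011,0.0258],"twist": [0,0,0],"gripper": -1},
    {"linear": [0,-0.011,0.0258],"twist": [0,0,0],"gripper": -1},
    {"linear": [0,-0.011,0.0258],"twist": [0,0,0],"gripper": -1},
    {"linear": [0,-0.011,0.0258],"twist": [0,0,0],"gripper": -1},
    {"linear": [0,-0.011,0.0258],"twist": [0,0,0],"gripper": -1},
    {"linear": [0,-0.011,0.0258],"twist": [0,0,0],"gripper": -1},
    {"linear": [0,-0.011,0.0258],"twist": [0,0,0],"gripper": -1},
    {"linear": [0,-0.011,0.0258],"twist": [0,0,0],"gripper": -1},
    {"linear": [0,-0.011,0.0258],"twist": [0,0,0],"gripper": -1},
    {"linear": [0,-0.011,0.0258],"twist": [0,0,0],"gripper": -1},
    {"linear": [0,-0.011,0.0258],"twist": [0,0,0],"gripper": -1},
    {"linear": [0,-0.012,0.026],"twist": [0,0,0],"gripper": -1},
    {"linear": [0,0,0],"twist": [0,0,0],"gripper": -1},
    {"linear": [0,0,0],"twist": [0,0,0],"gripper": -1},
  ],
  newtons=10,
)

```text
clock: 1.8
ee_pos: [0.5129, 0.297, 0.2472]
orientation: [0.307, 1.55, -0.307]
force: [-0.2, 0.2, -0.1]
grip_width: 0.0007
```

```bash
python3 - <<'E'
from h import *
s=env.state();print(s['clock'],s['ee_pos'],s['orientation'],s['grip_width'],s['force'],rel(s['ee_pos'],[.513,.297,.17]))
a=camera('top');b=camera('scene');cv2.imwrite('pics/b.png',cv2.resize(np.clip(np.hstack([a[100:340,40:340],b[0:240,200:500]])*1.3,0,255).astype(np.uint8),None,fx=1.3,fy=1.3))
E
```

```text
1.8 [0.512941   0.29698067 0.24717932] [ 0.30697818  1.54977621 -0.30712167] 0.0007402410223013604 [-0.20439016  0.21663193 -0.06498579] [7.71792362e-02 6.02921771e-05 1.11572631e-04]
```

View pics/b.png

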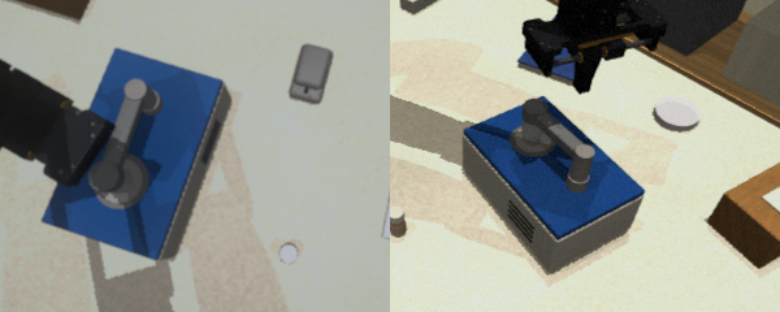

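The hand is on the left of the arm, as planned: top crop, hand edge about (110,140), arm bar about (125,130). Next I descend and make contact slowly.

Emit:
apply_moves(
  motion=[
    {"linear": [0.02,0,0],"twist": [0,0,0],"gripper": -1},
    {"linear": [0.02,0,0],"twist": [0,0,0],"gripper": -1},
    {"linear": [0.02,0,0],"twist": [0,0,0],"gripper": -1},
    {"linear": [0.017,0,0],"twist": [0,0,0],"gripper": -1},
    {"linear": [0,0,0],"twist": [0,0,0],"gripper": -1},
    {"linear": [0,-0.006,0.0014],"twist": [0,0,0],"gripper": -1},
    {"linear": [0,-0.006,0.0014],"twist": [0,0,0],"gripper": -1},
    {"linear": [0,-0.006,0.0015],"twist": [0,0,0],"gripper": -1},
    {"linear": [0,-0.006,0.0015],"twist": [0,0,0],"gripper": -1},
    {"linear": [0,-0.005,0],"twist": [0,0,0],"gripper": -1},
    {"linear": [0,-0.005,0],"twist": [0,0,0],"gripper": -1},
    {"linear": [0,-0.0055,0],"twist": [0,0,0],"gripper": -1},
  ],
)

```text
clock: 3.1
ee_pos: [0.5034, 0.2585, 0.171]
orientation: [0.307, 1.548, -0.305]
force: [0.5, 1.0, 0.7]
grip_width: 0.0001
```

Emit:
apply_moves(
  motion=[
    {"linear": [0,-0.0056,0.0009],"twist": [0,0,0],"gripper": -1},
    {"linear": [0,-0.0056,0.0009],"twist": [0,0,0],"gripper": -1},
    {"linear": [0,-0.0056,0.0009],"twist": [0,0,0],"gripper": -1},
    {"linear": [0,-0.0053,0.002],"twist": [0,0,0],"gripper": -1},
    {"linear": [0,-0.0053,0.002],"twist": [0,0,0],"gripper": -1},
    {"linear": [0,-0.0053,0.002],"twist": [0,0,0],"gripper": -1},
    {"linear": [0,-0.0048,0.003],"twist": [0,0,0],"gripper": -1},
    {"linear": [0,-0.0048,0.003],"twist": [0,0,0],"gripper": -1},
    {"linear": [0,-0.0048,0.003],"twist": [0,0,0],"gripper": -1},
  ],
)

```text
clock: 4.0
ee_pos: [0.5017, 0.2079, 0.1704]
orientation: [0.306, 1.549, -0.306]
force: [-0.6, 1.1, -0.2]
grip_width: 0.0005
```

```bash
python3 - <<'E'
from h import *
b=camera('scene');cv2.imwrite('pics/c.png',cv2.resize(np.clip(b[0:240,200:500]*1.3,0,255).astype(np.uint8),None,fx=2,fy=2))
E
```

```text
(no output)
```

View pics/c.png

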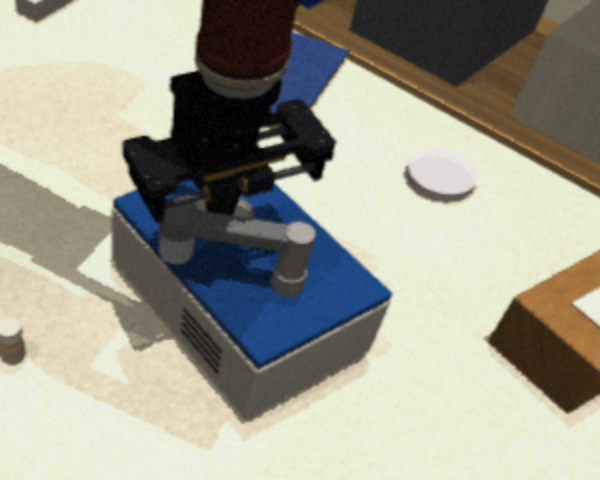

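The arm is swinging as planned: in the crop the head is at about (180,235) and the post at (300,235). The force is about 1 N. I'll carry on to about 1.5 rad.

Emit:
apply_moves(
  motion=[
    {"linear": [0,-0.0041,0.0039],"twist": [0,0,0],"gripper": -1},
    {"linear": [0,-0.0041,0.0039],"twist": [0,0,0],"gripper": -1},
    {"linear": [0,-0.0041,0.0039],"twist": [0,0,0],"gripper": -1},
    {"linear": [0,-0.0033,0.0046],"twist": [0,0,0],"gripper": -1},
    {"linear": [0,-0.0033,0.0046],"twist": [0,0,0],"gripper": -1},
    {"linear": [0,-0.0033,0.0046],"twist": [0,0,0],"gripper": -1},
    {"linear": [0,-0.0023,0.0052],"twist": [0,0,0],"gripper": -1},
    {"linear": [0,-0.0023,0.0052],"twist": [0,0,0],"gripper": -1},
    {"linear": [0,-0.0023,0.0052],"twist": [0,0,0],"gripper": -1},
    {"linear": [0,-0.0012,0.0055],"twist": [0,0,0],"gripper": -1},
    {"linear": [0,-0.0012,0.0055],"twist": [0,0,0],"gripper": -1},
    {"linear": [0,0,0],"twist": [0,0,0],"gripper": -1},
  ],
)

```text
clock: 5.25
ee_pos: [0.5387, 0.1588, 0.1706]
orientation: [0.306, 1.548, -0.307]
force: [-0.1, 0.9, -0.0]
grip_width: 0.0003
```

Emit:
apply_moves(
  motion=[
    {"linear": [0,0,-0.01],"twist": [0,0,0],"gripper": -1},
    {"linear": [-0.005,0,-0.01],"twist": [0,0,0],"gripper": -1},
    {"linear": [-0.02,0,0],"twist": [0,0,0],"gripper": -1},
    {"linear": [-0.02,0,0],"twist": [0,0,0],"gripper": -1},
    {"linear": [-0.02,0,0],"twist": [0,0,0],"gripper": -1},
    {"linear": [-0.02,0,0],"twist": [0,0,0],"gripper": -1},
    {"linear": [0,0,0],"twist": [0,0,0],"gripper": -1},
  ],
)

```text
clock: 5.95
ee_pos: [0.5204, 0.1679, 0.2593]
orientation: [0.307, 1.543, -0.303]
force: [0.3, -0.2, 0.3]
grip_width: 0.0003
```

```bash
python3 - <<'E'
from h import *
p=env.state()['ee_pos'];print(p,'to ring above',rel(p,[.633,-.203,p[2]]),p[2]-.066)
b=camera('scene');cv2.imwrite('pics/d.png',cv2.resize(np.clip(b[0:240,200:500]*1.3,0,255).astype(np.uint8),None,fx=2,fy=2))
E
```

```text
[0.52037201 0.16785765 0.25931741] to ring above [ 0.00032826 -0.30044384  0.24485476] 0.19331740833642108
```

View pics/d.png

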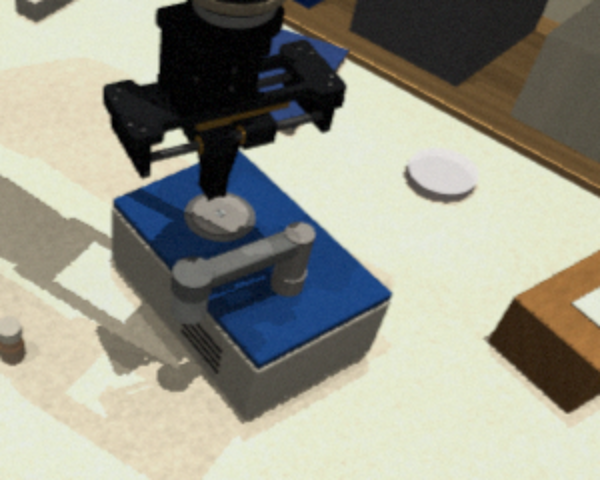

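The arm has swung aside: head top at about (195,270) in the crop, post top at (300,232). The plate is uncovered, with its crystal at (221,213). Next I go above the ring, and check the arm angle at the same time.

Emit:
apply_moves(
  motion=[
    {"linear": [0,-0.02,0.0163],"twist": [0,0,0],"gripper": -1},
    {"linear": [0,-0.02,0.0163],"twist": [0,0,0],"gripper": -1},
    {"linear": [0,-0.02,0.0163],"twist": [0,0,0],"gripper": -1},
    {"linear": [0,-0.02,0.0163],"twist": [0,0,0],"gripper": -1},
    {"linear": [0,-0.02,0.0163],"twist": [0,0,0],"gripper": -1},
    {"linear": [0,-0.02,0.0163],"twist": [0,0,0],"gripper": -1},
    {"linear": [0,-0.02,0.0163],"twist": [0,0,0],"gripper": -1},
    {"linear": [0,-0.02,0.0163],"twist": [0,0,0],"gripper": -1},
    {"linear": [0,-0.02,0.0163],"twist": [0,0,0],"gripper": -1},
    {"linear": [0,-0.02,0.0163],"twist": [0,0,0],"gripper": -1},
    {"linear": [0,-0.02,0.0163],"twist": [0,0,0],"gripper": -1},
    {"linear": [0,-0.02,0.0163],"twist": [0,0,0],"gripper": -1},
    {"linear": [0,-0.02,0.0163],"twist": [0,0,0],"gripper": -1},
    {"linear": [0,-0.02,0.0163],"twist": [0,0,0],"gripper": -1},
    {"linear": [0,-0.02,0.0163],"twist": [0,0,0],"gripper": -1},
    {"linear": [0,0,0],"twist": [0,0,0],"gripper": -1},
    {"linear": [0,0,0],"twist": [0,0,0],"gripper": -1},
  ],
)

```text
clock: 7.7
ee_pos: [0.6307, -0.203, 0.2537]
orientation: [0.307, 1.552, -0.306]
force: [-0.7, -0.6, -0.8]
grip_width: 0.0004
```

```bash
python3 - <<'E'
from h import *
m=camera_model('scene')
h=px2w(m,(297.5,135),.188);po=px2w(m,(350,116),.186);pl=px2w(m,(310.5,106.5),.114);d=A.T@(h-po);print('head',h,'post',po,'plate',pl,'q',np.arctan2(-d[1],-d[0]))
s=env.state();p=s['ee_pos'];print(s['clock'],p)
mw=camera_model('wrist');w=camera('wrist');m2=camera_model('scene');b=camera('scene')
R_=[[.633,-.203,.014],[p[0],p[1],.014]]
print('wrist',w2px(mw,R_),'scene',w2px(m2,R_))
cv2.imwrite('pics/e.png',cv2.resize(np.clip(np.hstack([w,b])*1.3,0,255).astype(np.uint8),None,fx=.78,fy=.78))
E
```

```text
head [0.55243677 0.11750963] post [0.58559881 0.23057003] plate [0.46858867 0.25434245] q 1.4704908591137906
7.7 [ 0.63073595 -0.20297863  0.25365912]
wrist [[258.19886599 167.65303242]
 [257.53780992 166.03173031]] scene [[199.39567307 310.95179304]
 [198.64618228 310.04750215]]
```

View pics/e.png

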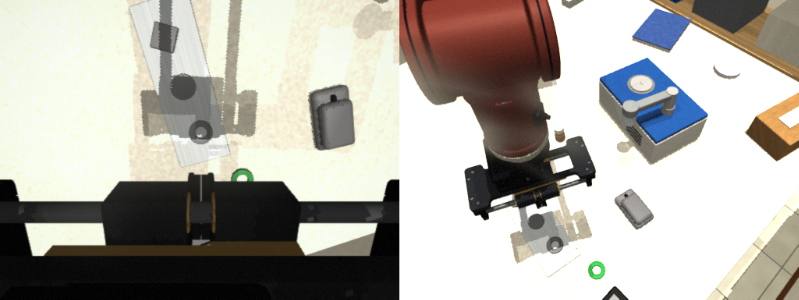

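The wrist view agrees with my ring estimate to about 2 px (seen at (258,169), predicted (258,168)). In both views the green ring is clearly separate and off the tray. The arm angle comes out at about 1.47 rad. Next I descend over the ring.

Emit:
apply_moves(
  motion=[
    {"linear": [0.02,0,0.002],"twist": [0,0,0],"gripper": -1},
    {"linear": [0.02,0,0.002],"twist": [0,0,0],"gripper": -1},
    {"linear": [0.02,0,0],"twist": [0,0,0],"gripper": -1},
    {"linear": [0.02,0,0],"twist": [0,0,0],"gripper": -1},
    {"linear": [0.02,0,0],"twist": [0,0,0],"gripper": -1},
    {"linear": [0.02,0,0],"twist": [0,0,0],"gripper": -1},
    {"linear": [0.02,0,0],"twist": [0,0,0],"gripper": -1},
    {"linear": [0.02,0,0],"twist": [0,0,0],"gripper": -1},
    {"linear": [0.015,0,0],"twist": [0,0,0],"gripper": -1},
    {"linear": [0.01,0,0],"twist": [0,0,0],"gripper": -1},
    {"linear": [0.005,0,0],"twist": [0,0,0],"gripper": -1},
    {"linear": [0,0,0],"twist": [0,0,0],"gripper": -1},
    {"linear": [0,0,0],"twist": [0,0,0],"gripper": -1},
  ],
)

```text
clock: 9.1
ee_pos: [0.6359, -0.2051, 0.0664]
orientation: [0.305, 1.548, -0.306]
force: [0.0, 0.2, 0.3]
grip_width: 0.0006
```

```bash
python3 - <<'E'
from h import *
s=env.state();p=s['ee_pos'];print(s['clock'],p)
mw=camera_model('wrist');w=camera('wrist');b=camera('scene')
t=[*p[:2],p[2]-.025]
print('ring pred/tip wrist',w2px(mw,[[.633,-.203,.014],t]).round(),'scene',w2px(camera_model('scene'),[[.633,-.203,.014],t]).round())
f=lambda i,x,y:cv2.resize(i[y:y+130,x:x+130],None,fx=3,fy=3,interpolation=2)
cv2.imwrite('pics/f.png',np.clip(np.hstack([f(w,195,170),f(b,135,245)])*1.3,0,255).astype(np.uint8))
E
```

```text
9.1 [ 0.63585635 -0.20508882  0.06642211]
ring pred/tip wrist [[259. 216.]
 [258. 238.]] scene [[199. 311.]
 [198. 308.]]
```

View pics/f.png

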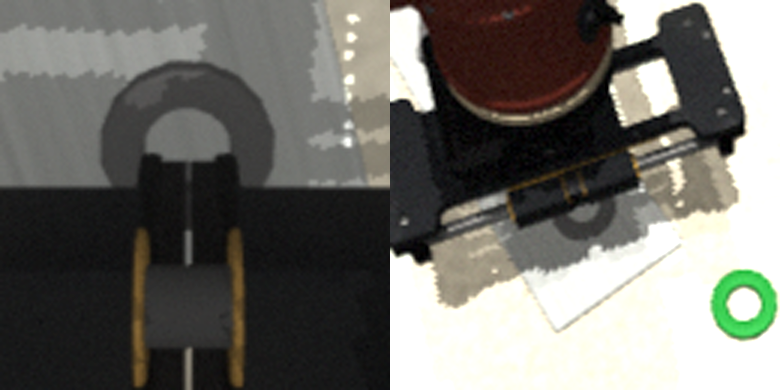

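The fingertips are over the ring hole: the ring centre is about (257,219) in the wrist image, against a predicted (259,216), so roughly 2 mm off. Now I hold for over two seconds, then rise and cross to the plate.

Emit:
apply_moves(
  motion=[
    {"linear": [0,0,0],"twist": [0,0,0],"gripper": -1},
    {"linear": [0,0,0],"twist": [0,0,0],"gripper": -1},
    {"linear": [0,0,0],"twist": [0,0,0],"gripper": -1},
    {"linear": [0,0,0],"twist": [0,0,0],"gripper": -1},
    {"linear": [0,0,0],"twist": [0,0,0],"gripper": -1},
    {"linear": [0,0,0],"twist": [0,0,0],"gripper": -1},
    {"linear": [0,0,0],"twist": [0,0,0],"gripper": -1},
    {"linear": [0,0,0],"twist": [0,0,0],"gripper": -1},
    {"linear": [0,0,0],"twist": [0,0,0],"gripper": -1},
    {"linear": [0,0,0],"twist": [0,0,0],"gripper": -1},
    {"linear": [0,0,0],"twist": [0,0,0],"gripper": -1},
    {"linear": [0,0,0],"twist": [0,0,0],"gripper": -1},
    {"linear": [0,0,0],"twist": [0,0,0],"gripper": -1},
    {"linear": [0,0,0],"twist": [0,0,0],"gripper": -1},
    {"linear": [0,0,0],"twist": [0,0,0],"gripper": -1},
    {"linear": [0,0,0],"twist": [0,0,0],"gripper": -1},
    {"linear": [0,0,0],"twist": [0,0,0],"gripper": -1},
    {"linear": [0,0,0],"twist": [0,0,0],"gripper": -1},
    {"linear": [0,0,0],"twist": [0,0,0],"gripper": -1},
    {"linear": [0,0,0],"twist": [0,0,0],"gripper": -1},
  ],
)

```text
clock: 11.2
ee_pos: [0.6353, -0.2049, 0.0656]
orientation: [0.306, 1.549, -0.306]
force: [-0.6, -0.2, 1.1]
grip_width: 0.0003
```

Emit:
apply_moves(
  motion=[
    {"linear": [0,0,0],"twist": [0,0,0],"gripper": -1},
    {"linear": [0,0,0],"twist": [0,0,0],"gripper": -1},
    {"linear": [0,0,0],"twist": [0,0,0],"gripper": -1},
    {"linear": [-0.02,0,0],"twist": [0,0,0],"gripper": -1},
    {"linear": [-0.03,0,0],"twist": [0,0,0],"gripper": -1},
    {"linear": [-0.03,0,0],"twist": [0,0,0],"gripper": -1},
    {"linear": [-0.03,0,0],"twist": [0,0,0],"gripper": -1},
    {"linear": [-0.03,0,0],"twist": [0,0,0],"gripper": -1},
    {"linear": [-0.03,0,0],"twist": [0,0,0],"gripper": -1},
    {"linear": [-0.03,0,0],"twist": [0,0,0],"gripper": -1},
    {"linear": [0,0,0],"twist": [0,0,0],"gripper": -1},
  ],
)

```text
clock: 12.3
ee_pos: [0.6376, -0.2059, 0.2719]
orientation: [0.304, 1.54, -0.307]
force: [1.7, 0.1, 1.0]
grip_width: 0.0004
```

Emit:
apply_moves(
  motion=[
    {"linear": [0,0.0225,-0.0207],"twist": [0,0,0],"gripper": -1},
    {"linear": [0,0.0225,-0.0207],"twist": [0,0,0],"gripper": -1},
    {"linear": [0,0.0225,-0.0207],"twist": [0,0,0],"gripper": -1},
    {"linear": [0,0.0225,-0.0207],"twist": [0,0,0],"gripper": -1},
    {"linear": [0,0.0225,-0.0207],"twist": [0,0,0],"gripper": -1},
    {"linear": [0,0.0225,-0.0207],"twist": [0,0,0],"gripper": -1},
    {"linear": [0,0.0225,-0.0207],"twist": [0,0,0],"gripper": -1},
    {"linear": [0,0.0225,-0.0207],"twist": [0,0,0],"gripper": -1},
    {"linear": [0,0.0225,-0.0207],"twist": [0,0,0],"gripper": -1},
    {"linear": [0,0.0225,-0.0207],"twist": [0,0,0],"gripper": -1},
    {"linear": [0,0.0225,-0.0207],"twist": [0,0,0],"gripper": -1},
    {"linear": [0,0.0225,-0.0207],"twist": [0,0,0],"gripper": -1},
    {"linear": [0,0.0225,-0.0207],"twist": [0,0,0],"gripper": -1},
    {"linear": [0,0.0225,-0.0207],"twist": [0,0,0],"gripper": -1},
    {"linear": [0,0.0225,-0.0207],"twist": [0,0,0],"gripper": -1},
    {"linear": [0,0.0225,-0.0207],"twist": [0,0,0],"gripper": -1},
    {"linear": [0,0,0],"twist": [0,0,0],"gripper": -1},
    {"linear": [0,0,0],"twist": [0,0,0],"gripper": -1},
  ],
)

```text
clock: 14.1
ee_pos: [0.4652, 0.2541, 0.2647]
orientation: [0.304, 1.55, -0.305]
force: [1.4, 0.2, -0.0]
grip_width: 0.0003
```

```bash
python3 - <<'E'
from h import *
s=env.state();p=s['ee_pos'];print(s['clock'],p,rel(p,[.467,.253,.166]))
mw=camera_model('wrist');w=camera('wrist');b=camera('scene')
print('plate pred wrist',w2px(mw,[[.467,.253,.114],[p[0],p[1],.114]]).round())
cv2.imwrite('pics/g.png',np.clip(np.hstack([w[:,100:420],b[0:384,100:480]])*1.2,0,255).astype(np.uint8))
E
```

```text
14.1 [0.4652184  0.25413713 0.26469143] [ 0.09869071 -0.00026329  0.00213063]
plate pred wrist [[257. 186.]
 [258. 184.]]
```

View pics/g.png

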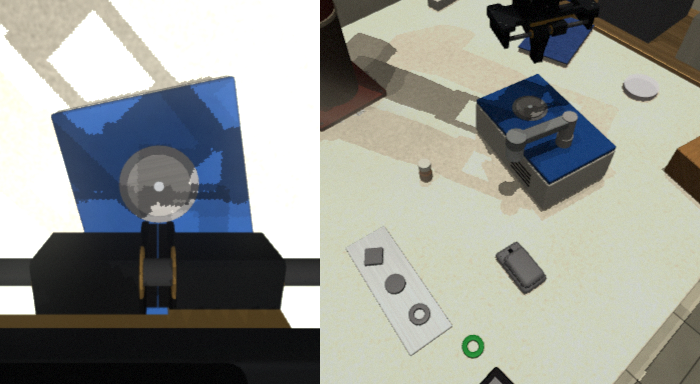

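The crystal is at (259,186) in the wrist image, against a predicted (257,186). Samples, vial and mouse are where they were, and the arm is still aside. Next I descend over the plate and hold.

Emit:
apply_moves(
  motion=[
    {"linear": [0.02,0,0.002],"twist": [0,0,0],"gripper": -1},
    {"linear": [0.02,0,0],"twist": [0,0,0],"gripper": -1},
    {"linear": [0.02,0,0],"twist": [0,0,0],"gripper": -1},
    {"linear": [0.02,0,0],"twist": [0,0,0],"gripper": -1},
    {"linear": [0.012,0,0],"twist": [0,0,0],"gripper": -1},
    {"linear": [0.006,0,0],"twist": [0,0,0],"gripper": -1},
    {"linear": [0,0,0],"twist": [0,0,0],"gripper": -1},
    {"linear": [0,0,0],"twist": [0,0,0],"gripper": -1},
    {"linear": [0,0,0],"twist": [0,0,0],"gripper": -1},
    {"linear": [0,0,0],"twist": [0,0,0],"gripper": -1},
    {"linear": [0,0,0],"twist": [0,0,0],"gripper": -1},
    {"linear": [0,0,0],"twist": [0,0,0],"gripper": -1},
    {"linear": [0,0,0],"twist": [0,0,0],"gripper": -1},
    {"linear": [0,0,0],"twist": [0,0,0],"gripper": -1},
    {"linear": [0,0,0],"twist": [0,0,0],"gripper": -1},
    {"linear": [0,0,0],"twist": [0,0,0],"gripper": -1},
    {"linear": [0,0,0],"twist": [0,0,0],"gripper": -1},
    {"linear": [0,0,0],"twist": [0,0,0],"gripper": -1},
    {"linear": [0,0,0],"twist": [0,0,0],"gripper": -1},
    {"linear": [0,0,0],"twist": [0,0,0],"gripper": -1},
  ],
)

```text
clock: 16.2
ee_pos: [0.4676, 0.2532, 0.1675]
orientation: [0.306, 1.549, -0.306]
force: [0.4, 0.2, 0.2]
grip_width: 0.0001
```

```bash
python3 - <<'E'
from h import *
b=camera('scene');w=camera('wrist');s=env.state();print(s['clock'],s['ee_pos'],s['force'],w2px(camera_model('wrist'),[[.467,.253,.114]]))
cv2.imwrite('pics/h.png',np.clip(np.hstack([cv2.resize(w[150:300,180:340],(400,375)),cv2.resize(b[0:188,220:420],(400,375))])*1.2,0,255).astype(np.uint8))
E
```

```text
16.3 [0.46757977 0.25320608 0.16753316] [ 0.36040791 -0.43925927 -0.98200254] [[257.23645572 219.61290951]]
```

View pics/h.png

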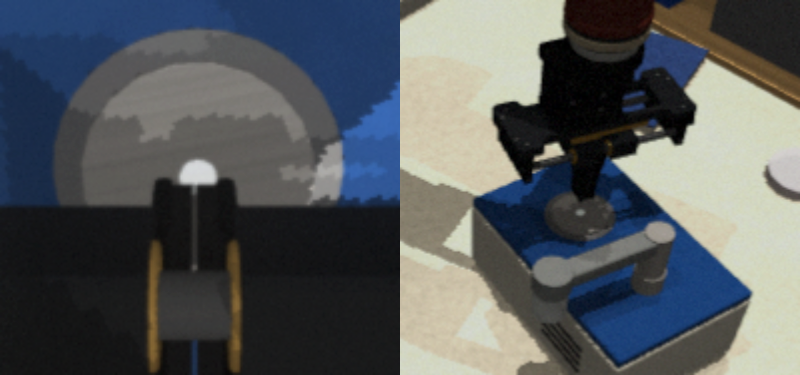

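The crystal is at about (259,219) in the wrist image, against a predicted (257,220). The fingertips are centred about 28 mm above the plate and the arm is clear. I'm handing in.

```bash
python3 -c "
from bench import order;print(order.finish_job())"
```

```text
the job is handed in; nothing more can be done
None
```

The job is handed in, at about 16 s of the 64 s allowed; the hand-in reports no verdict.

- **Swing arm:** I pushed it aside with the shut fingers. Its angle measured about 1.47 rad in the scene image, and the tool force read about 1 N between pushing moves.
- **Ring sample:** I pointed at the grey ring on the tray, not the green look-alike, for over 2 s. The fingertips were about 27 mm above it and 2–3 mm off its centre.
- **Crystal plate:** The hand finished pointing at its centre, about 28 mm above it. The crystal was within 2 pixels of where I predicted it in the wrist image, and no contact showed.

**Checks that failed or disagreed:**
- The first move call was refused because its rows lacked a twist, so nothing moved and I resent it.
- The scene camera put the ring about 3 pixels from the position I got from the top camera. The wrist camera agreed with the top one to about 2 mm, well inside the 18 mm allowed.
- I checked by eye in the scene image that the samples, vial and mouse had stayed put, before the last descent; I did not measure them.

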